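# Check the air in the glaze sprayer's tank

### The arm

A 6-joint arm with a two-finger parallel gripper is mounted at the origin on the work surface. World frame = base frame: x ahead of the robot, y to its left, z up, the work surface at z = 0. Lengths are in m, angles in rad, forces in N, time in s.
With the tool pointing down it reaches from about 0.375 to 0.925 m from the base axis. Payload 5.7 kg.
Tool frame: the origin (TCP) lies midway between the tips of the shut fingers; the grasp point (between the pads) lies 19 mm behind it; z points along the fingers, x is the direction in which the jaws open and shut, and the axes are right-handed (so a half turn about z gives the same grasp; the last joint's range is limited). The gripper opens to 88 mm and grips with 3 to 60 N. Pads are 20 mm wide; open, the fingers measure 115 mm over their backs; the gripper's body (75 mm by 178 mm) begins 61 mm behind the grasp point.
Start: joints at [-1.379, 0.359, 1.51, -0, 1.272, -0.115], TCP at [0.181, -0.572, 0.223] pointing down, gripper open.
Joint ranges: [-2.97, 2.97], [-1.01, 2.36], [0.21, 2.38], [-0.96, 4.11], [0.2, 2.71], [-2.98, 2.98]. Speed limits (rad/s): [2.39, 2.39, 3.14, 3.14, 3.14, 3.14].

### API

Orientations are given as a unit quaternion [x, y, z, w].
In Python, from bench import move_ptp, servo_line, goto_joints, move_gripper, sleep, inverse_kinematics, capture, PlanningError, close_job, spot_in, silhouettes, current_clock, current_joint_pos, current_qvel, current_joint_torque, current_position, current_orientation, current_force, current_torque, current_finger_gap gives the robot as it stands. Calls block until the motion is done:
- move_ptp(position, orientation): joint-space move of the TCP to a pose.
- servo_line(position, orientation=None, rate=0.15, contact_N=None): straight line of the TCP; orientation=None keeps the orientation; rate is the mean speed in m/s. With contact_N (N) it stops when the force on the tool has changed by that much, and returns True; else False.
- goto_joints(angles): joint-space move.
- move_gripper(opening): finger opening in m; the grip force is fixed at half the most; returns when the fingers have stopped.
- sleep(seconds).
- inverse_kinematics(position, orientation): joint angles nearest the present ones, or None.
- capture(name): name is "scene" or "top" or "wrist"; returns a dict with "image" (420x560x3 uint8, blue, green, red), "range_z" (420x560 float32, m along the optical axis (not along the pixel's ray), 0 where there is no reading), "intrinsics" (3x3 intrinsics, pixels), "k1" (the pictures are not rectified: a ray, as slopes to the right and down, at radius r is drawn at 1 + k1 r^2 times it, then the intrinsics apply), "R" (3x3) and "t" (3): a world point X has camera coordinates R X + t. Camera axes: x right, y down, z forward; pixel columns grow to the right and rows downward; lengths in m; the calibration is good to about 2 mm. A picture is of the moment at which its call begins.
A pose or a line that the arm cannot do raises PlanningError and nothing moves.
- close_job(): hands the job in, once; it reports no verdict.
Trained networks look in the newest picture that a camera, given by its name, has taken for a name from the list of things; names that differ only in an ending like _2 or _b are one class to them, and where a whole thing is asked for, a point or a joint stands for the part that bears it (a point fixed in the world has none). Each returns a list of dicts, best first, with "conf" (0 to 1); they miss things now and then, are a little off and sometimes report something else, mostly with a low value. They report only what shows in the picture. A call takes as long as a camera call. They do not tell look-alikes from the thing itself.
- spot_in(camera, query): "xy" ([column, row] in pixels, amid what is visible of it).
- silhouettes(camera, query): "region" (420x560 bool, what is visible of it) and "xy" ([column, row] in pixels, amid what is visible of it).
Readings, each from a call of its own:
- current_clock(): time.
- current_joint_pos(): joint angles.
- current_qvel(): joint speeds.
- current_joint_torque(): joint torques, N m.
- current_position(): TCP position.
- current_orientation(): TCP orientation.
- current_force(): force on the tool from outside, world axes, zero at the start.
- current_torque(): the same for the moment, N m.
- current_finger_gap(): finger opening in m.
Only numpy, scipy, OpenCV 4.12 (cv2) and the standard library are available. Lean on these libraries where they do the work, as an engineer would, in place of code of your own. Each camera call takes 0.05 s, during which the arm holds its last target.

### The job

Check the air in the glaze sprayer's green tank: lift the stick gauge out of its wooden holder, push it straight down over the brass valve stem until its sprung black chuck is pushed in about half way, and hold it there for a second so that the pressure pushes the rod out. Press firmly but never ram it down hard, then stand the gauge back upright in its holder with the rod still out, so that I can read it. Leave the other things on the bench where they are.

Things in the scene. Friction and masses are not known exactly. Their poses are not given: they have to be found in the camera images.
- gauge: Stick pressure gauge, loose, about 170 g, standing upright in the holder. Origin: centre of the chuck's lip when the chuck is out, its lowest point; z up along the gauge. From the lip up: black round chuck 28 mm across, 0 to 34 mm; steel neck to 46; aluminium barrel 22 mm across to 86; blue square grip to 122; cap to 125; red rod knob 8 mm across to 129 when the rod is in.
- gauge_grip (a point): Middle of the gauge's blue square grip, 104 mm above its lip: 24 x 24 mm, 36 mm high, flat sides facing the gauge's x and y axes.
- gauge_mouth (a point): Centre of the chuck's lip (moves with the chuck). The mouth is a round hole 16 mm across and 24 mm deep, opening down, with a flat seal at its end that comes down on the valve stem's mouth; the gauge slips over the stem with about 1.5 mm to spare all round.
- chuck (a joint): How far the chuck is pushed up into the gauge (m): 0 free, 0.008 at its stop. Spring: it starts to move at about 4 N and takes 1.5 N more per mm (10 N half way, 16 N at the stop; beyond that it is rigid); while pressing down on the stem the rod's drag adds about 2 N. It springs back when released.
- rod (a joint): How far the rod is out of the gauge (m), 0 at the start. The rod is dragged by friction (about 2 N), and stays where it has been pushed, also after the gauge is taken off. With the chuck seated and pressed it comes out 6 to 14 mm, by the hidden pressure of the tank.
- tank: Green air tank, a cylinder 100 mm across and 170 mm long lying along its x axis on rubber feet, top 112 mm above the bench, fixed to the bench. Origin: on the bench under its middle, right under the valve.
- valve (a point): Centre of the upper face of the brass boss on top of the tank (boss 32 mm across, face 122 mm above the bench). A rigid brass valve stem, 13 mm across, tapered to 10.4 mm in its top 3 mm, rises upright from this point. How far it rises is not measured: from 28 to 50 mm, different each time.
- holder: Wooden gauge holder fixed to the bench: base board 100 x 70 x 8 mm with an upright round cup 49 mm across outside, 35 mm bore, rim 36 mm above the bench. Origin: centre of its underside; z up.
- holder_floor (a point): Centre of the cup's inner floor, 8 mm above the bench; the gauge's lip stands on it, 28 mm deep in the cup.
- jar: Bystander: jar of green glaze, 68 mm across, 115 mm high. Origin: centre of its underside.
- jar_lid: Bystander: black lid, 70 mm across, 12 mm high, lying flat. Origin: centre of its underside.
- palette: Bystander: white round palette, 120 mm across, 8 mm high. Origin: centre of its underside.
- water: Bystander: water bottle with a lime cap, 72 mm across, 200 mm high. Origin: centre of its underside.
- bowl: Bystander: white bowl upside down, 100 mm across, 36 mm high. Origin: centre of its underside.
- brush: Bystander: brush with a blue handle, lying. Origin: under its middle.
Things that resemble listed ones, but are neither listed nor needed, are in the scene too. What is shaped like the tank but orange is not meant.

How it is judged:
On the way:
1. the gauge is pressed upright over the valve stem, its chuck pushed in at least 2.5 mm and its rod out at least 5 mm, kept so for half a second (value of joint chuck above 0.0025 m and value of joint rod above 0.005 m and horizontal distance between gauge and valve below 0.005 m and angle between gauge's own z axis and vertical below 0.12 rad and contact force between gauge and tank above 4 N), for 0.5 s.
At the end, for the whole second after the job is handed in: The gauge stands upright (within 0.1 rad) and at rest on the floor of its holder's cup (lip within 6 mm of its centre and 3 mm of its floor), the chuck sprung back out and the rod still out by at least 4.5 mm (horizontal distance between gauge and holder_floor below 0.006 m and z of gauge in the frame of holder_floor below 0.003 m and angle between gauge's own z axis and vertical below 0.1 rad and linear speed of gauge below 0.02 m/s and value of joint rod above 0.0045 m and value of joint chuck below 0.0015 m); the robot touches nothing.
It fails at once if the gauge is rammed onto the tank or its valve (more than 25 N) (contact force between gauge and tank above 25 N).
It fails at once if the gauge is rammed into its holder (more than 40 N) (contact force between gauge and holder above 40 N).
It fails at once if a bystander is moved more than 30 mm (distance of any of jar, jar_lid, palette, water, bowl, brush from where it was at the start of the episode above 0.03 m).
It also fails if it takes over 54 s, if anything falls off the work surface, if the arm or the gripper's body presses on something with over 40 N, if the wrist force passes 120 N, or if a joint passes its speed limit or range.

## Working session

There is one attempt and no reset: what is moved stays moved. The work goes in short steps, each a Python script; the robot and the scene stay as the last script left them, time stands still between calls to the robot, and variables do not carry over. Pictures are saved under pics/ and viewed, and the job is handed in when it is done.

```bash
ls; mkdir -p pics
cat > h.py <<'E'
import numpy as np, cv2
from bench import *
def pix2world(c,u,v,z):
    K=c["intrinsics"];k1=c["k1"]
    d=np.array([(u-K[0,2])/K[0,0],(v-K[1,2])/K[1,1]])
    s=d.copy()
    for _ in range(20): s=d/(1+k1*(s@s))
    return np.array(c["R"]).T@(np.array([s[0]*z,s[1]*z,z])-c["t"])
def cloud(c):
    K=c["intrinsics"];k1=c["k1"];z=c["range_z"]
    v,u=np.mgrid[0:z.shape[0],0:z.shape[1]]
    dx=(u-K[0,2])/K[0,0];dy=(v-K[1,2])/K[1,1];sx=dx.copy();sy=dy.copy()
    for _ in range(20):
        f=1+k1*(sx**2+sy**2);sx=dx/f;sy=dy/f
    P=np.stack([sx*z,sy*z,z],-1)-c["t"]
    P=P@np.array(c["R"])
    P[z<=0]=np.nan
    return P
E
python3 - <<'E'
from h import *
import pickle
print(current_clock())
for n in ["scene","top"]:
    c=capture(n);cv2.imwrite(f"pics/{n}0.png",c["image"]);pickle.dump(c,open(n+"0.pkl","wb"))
    print(n,c["R"],c["t"],c["k1"])
    for q in ["gauge","tank","holder"]:
        P=cloud(c)
        for s in silhouettes(n,q)[:4]:
            m=s["region"];p=P[m];p=p[~np.isnan(p[:,0])]
            print(n,q,s["conf"],s["xy"],m.sum(),np.percentile(p,[5,50,95],axis=0).round(3).tolist() if len(p) else None)
E
```

```text
pics
0.0
scene [[ 0.33651847  0.94166472  0.00478263]
 [ 0.4888345  -0.17034715 -0.85558324]
 [-0.80485784  0.29025747 -0.51764317]] [-0.15709466 -0.15784585  1.74579877] 0.014846428339991249
scene gauge 0.59 [338.5, 212.7] 302 [[0.535, 0.145, 0.035], [0.548, 0.154, 0.095], [0.554, 0.17, 0.131]]
scene gauge 0.35 [269.6, 307.5] 1419 [[0.707, -0.178, 0.003], [0.761, -0.131, 0.007], [0.808, -0.081, 0.01]]
scene tank 0.92 [221.2, 251.0] 2316 [[0.517, -0.253, 0.018], [0.625, -0.212, 0.091], [0.679, -0.164, 0.119]]
scene tank 0.92 [166.7, 207.5] 1663 [[0.238, -0.367, 0.008], [0.346, -0.32, 0.084], [0.391, -0.268, 0.114]]
scene tank 0.79 [328.2, 182.9] 1390 [[0.246, 0.176, 0.009], [0.353, 0.203, 0.082], [0.408, 0.252, 0.113]]
scene holder 0.82 [340.6, 239.6] 493 [[0.503, 0.123, -0.001], [0.562, 0.145, 0.007], [0.591, 0.188, 0.034]]
scene holder 0.19 [223.0, 252.6] 2327 [[0.514, -0.253, 0.017], [0.624, -0.212, 0.09], [0.679, -0.162, 0.118]]
top [[-0.07392782 -0.99725668  0.00371365]
 [-0.97297781  0.07131019 -0.21961112]
 [ 0.21874383 -0.01984867 -0.97558042]] [0.03836267 0.54677637 0.86136107] -0.0589072875573828
top gauge 0.71 [216.5, 213.6] 253 [[0.526, 0.149, 0.029], [0.534, 0.158, 0.12], [0.55, 0.172, 0.135]]
top tank 0.92 [364.3, 193.0] 3122 [[0.486, -0.239, 0.063], [0.559, -0.189, 0.102], [0.645, -0.152, 0.118]]
top tank 0.81 [426.9, 309.9] 3753 [[0.208, -0.351, 0.052], [0.285, -0.296, 0.102], [0.368, -0.259, 0.115]]
top tank 0.73 [107.1, 195.9] 1598 [[0.573, 0.383, 0.002], [0.597, 0.403, 0.125], [0.633, 0.443, 0.199]]
top tank 0.57 [190.7, 317.5] 3759 [[0.227, 0.182, 0.061], [0.304, 0.221, 0.103], [0.387, 0.268, 0.118]]
top holder 0.84 [224.2, 223.7] 761 [[0.494, 0.13, 0.005], [0.523, 0.152, 0.008], [0.584, 0.192, 0.036]]
```

View pics/scene0.png

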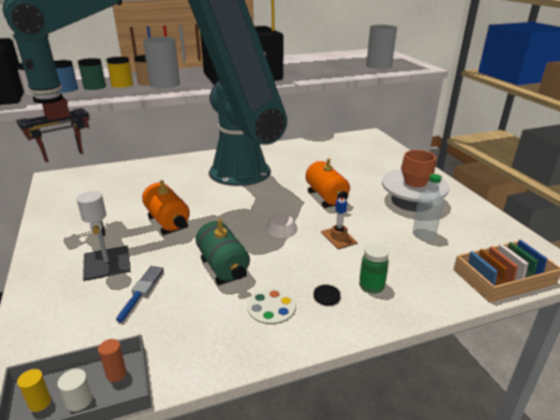

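View pics/top0.png

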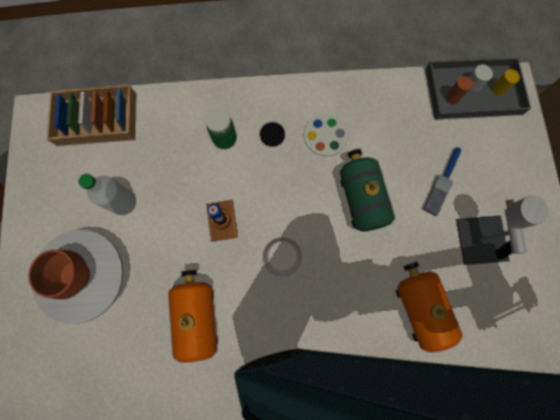

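Three tanks are visible: green at scene (221,251), orange at (165,207) and orange at (327,183). Only the green one fits the task. There is one gauge, standing in its holder at (341,212). I'll confirm both in an enlarged crop and refine the poses.

Run:
```python
from h import *
import pickle
a=pickle.load(open("scene0.pkl","rb"));b=pickle.load(open("top0.pkl","rb"))
cr=lambda c,x,y,w=45:cv2.resize(c["image"][y-w:y+w,x-w:x+w],(400,300) if 0 else (380,380),interpolation=cv2.INTER_CUBIC)
cv2.imwrite("pics/crop1.png",cv2.resize(np.vstack([np.hstack([cr(a,221,245),cr(a,341,215)]),np.hstack([cr(b,367,190),cr(b,219,216)])]),(600,600)))
for n,c in (("s",a),("t",b)):
    P=cloud(c).reshape(-1,3)
    q=P[(np.abs(P[:,0]-.575)<.1)&(np.abs(P[:,1]+.2)<.08)&(P[:,2]>.116)]
    print(n,"boss+stem",q[np.argsort(-q[:,2])][:45].round(3).tolist())
    q=P[(np.abs(P[:,0]-.54)<.05)&(np.abs(P[:,1]-.155)<.05)&(P[:,2]>.09)]
    print(n,"gauge",len(q),q[np.argsort(-q[:,2])][:200:6].round(3).tolist())
    q=P[(np.abs(P[:,0]-.54)<.05)&(np.abs(P[:,1]-.155)<.05)&(abs(P[:,2]-.036)<.003)]
    print(n,"rim",q.mean(0),q.min(0),q.max(0))
```

```text
s boss+stem [[0.569, -0.207, 0.159], [0.572, -0.208, 0.158], [0.572, -0.205, 0.157], [0.568, -0.202, 0.157], [0.572, -0.203, 0.157], [0.568, -0.199, 0.157], [0.566, -0.204, 0.156], [0.575, -0.204, 0.156], [0.567, -0.21, 0.156], [0.574, -0.206, 0.155], [0.57, -0.2, 0.155], [0.572, -0.208, 0.155], [0.573, -0.201, 0.154], [0.567, -0.21, 0.152], [0.572, -0.208, 0.152], [0.574, -0.204, 0.152], [0.572, -0.206, 0.151], [0.568, -0.21, 0.15], [0.573, -0.209, 0.15], [0.574, -0.206, 0.149], [0.569, -0.2, 0.148], [0.573, -0.201, 0.148], [0.572, -0.204, 0.148], [0.574, -0.209, 0.147], [0.574, -0.204, 0.146], [0.573, -0.206, 0.146], [0.565, -0.21, 0.145], [0.572, -0.201, 0.145], [0.572, -0.199, 0.144], [0.575, -0.204, 0.143], [0.574, -0.202, 0.143], [0.572, -0.206, 0.142], [0.57, -0.209, 0.142], [0.572, -0.199, 0.141], [0.575, -0.202, 0.14], [0.574, -0.204, 0.14], [0.572, -0.207, 0.139], [0.57, -0.209, 0.138], [0.573, -0.21, 0.137], [0.574, -0.205, 0.137], [0.573, -0.207, 0.137], [0.574, -0.202, 0.136], [0.57, -0.198, 0.136], [0.575, -0.21, 0.136], [0.576, -0.203, 0.135]]
s gauge 159 [[0.539, 0.15
[... 1844 characters left out ...]
], [0.54, 0.158, 0.135], [0.533, 0.156, 0.133], [0.546, 0.167, 0.133], [0.534, 0.167, 0.133], [0.544, 0.167, 0.132], [0.548, 0.158, 0.131], [0.542, 0.17, 0.131], [0.533, 0.15, 0.131], [0.536, 0.154, 0.13], [0.534, 0.155, 0.13], [0.533, 0.168, 0.13], [0.551, 0.161, 0.129], [0.547, 0.172, 0.129], [0.541, 0.15, 0.128], [0.549, 0.168, 0.128], [0.553, 0.154, 0.128], [0.538, 0.173, 0.127], [0.532, 0.148, 0.127], [0.53, 0.149, 0.123], [0.548, 0.151, 0.119], [0.534, 0.148, 0.116], [0.527, 0.165, 0.113], [0.526, 0.17, 0.108], [0.527, 0.166, 0.103], [0.531, 0.148, 0.1], [0.529, 0.154, 0.095]]
t rim [0.5340237  0.15755593 0.03577418] [0.51675626 0.13836615 0.03312955] [0.56192654 0.18610003 0.03890318]
```

View pics/crop1.png

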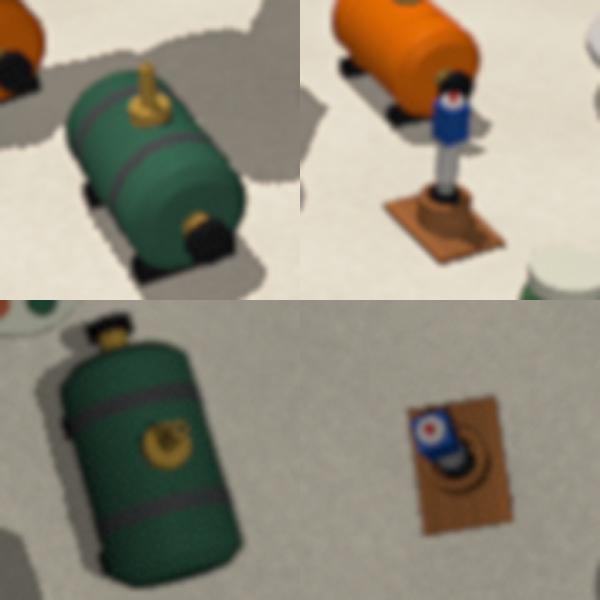

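The crop shows the green tank with its brass stem (upper left) and the only gauge in its wooden holder. The valve is near (0.567,-0.202) with the stem top at about 0.158. The gauge is near (0.540,0.160). Next I'll take wrist-camera views over both.

Run:
```python
from h import *
import pickle
from scipy.spatial.transform import Rotation as R
q=current_orientation();print(q,R.from_quat(q).as_matrix().round(3).tolist())
p=current_position();print(p)
servo_line([p[0],p[1],.33],rate=.25)
for n,xy in (("v",(.567,-.202)),("g",(.54,.16))):
    # camera centre offset check
    move_ptp([xy[0],xy[1],.33],[1,0,0,0])
    c=capture("wrist");cv2.imwrite(f"pics/w{n}0.png",c["image"]);pickle.dump(c,open(f"w{n}0.pkl","wb"))
    print(n,current_position(),"cam",(-c["R"].T@c["t"]).round(4),c["R"][2].round(3),current_clock(),current_joint_pos())
print(current_force(),current_torque())
```

```text
[ 8.06850248e-01 -5.90755984e-01 -1.59878033e-04 -1.39263169e-04] [[0.302, -0.953, -0.0], [-0.953, -0.302, 0.0], [-0.0, -0.0, -1.0]]
[ 0.18116094 -0.57185083  0.22248931]
v [ 0.56663566 -0.20308933  0.32994075] cam [ 0.5665 -0.1214  0.4908] [-0.    -0.299 -0.954] 2.9667 [-4.58659756e-01  2.86998560e-01  1.35160288e+00 -3.23982546e-04
  1.50299023e+00 -4.56897714e-01]
g [0.54054388 0.15882744 0.32997655] cam [0.5402 0.2406 0.4908] [ 0.    -0.299 -0.954] 4.375 [ 1.63522377e-01  2.26701671e-01  1.43391937e+00 -4.97484940e-04
  1.48084484e+00  1.65010070e-01]
[-0.10973465 -1.11768544 -0.61608533] [-0.00452843 -0.05151906  0.01547911]
```

View pics/wv0.png

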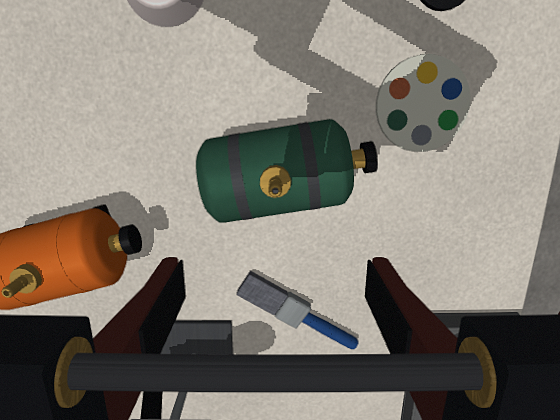

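View pics/wg0.png

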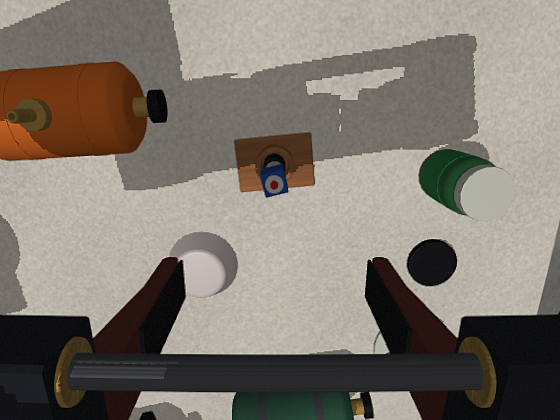

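Run:
```python
from h import *
import pickle
c=pickle.load(open("wv0.pkl","rb"));P=cloud(c).reshape(-1,3)
q=P[(np.hypot(P[:,0]-.567,P[:,1]+.202)<.025)]
for lo,hi in ((.15,.2),(.125,.15),(.119,.125)):
    s=q[(q[:,2]>lo)&(q[:,2]<hi)];print("valve",lo,len(s),s.mean(0).round(4),s.min(0).round(4),s.max(0).round(4))
print("stem top z",np.sort(q[:,2])[::-1][[0,5,10,20,30,60]].round(4))
c=pickle.load(open("wg0.pkl","rb"));P=cloud(c)
q=P.reshape(-1,3);q=q[np.hypot(q[:,0]-.54,q[:,1]-.16)<.03]
for lo,hi in ((.127,.16),(.09,.126),(.05,.09),(.033,.039)):
    s=q[(q[:,2]>lo)&(q[:,2]<hi)];print("g",lo,len(s),s.mean(0).round(4),s.min(0).round(4),s.max(0).round(4))
```

```text
valve 0.15 154 [ 0.5662 -0.2009  0.1556] [ 0.56   -0.2078  0.1501] [ 0.5722 -0.1952  0.1585]
valve 0.125 77 [ 0.5661 -0.1974  0.1384] [ 0.5597 -0.2061  0.1251] [ 0.5725 -0.195   0.1499]
valve 0.119 500 [ 0.5661 -0.199   0.1208] [ 0.5513 -0.2175  0.119 ] [ 0.5818 -0.1863  0.124 ]
stem top z [0.4281 0.4278 0.4277 0.4276 0.4275 0.4274]
g 0.127 565 [0.539  0.1614 0.1305] [0.5257 0.1465 0.127 ] [0.5525 0.1751 0.1372]
g 0.09 132 [0.538  0.1715 0.1106] [0.5249 0.1534 0.0943] [0.5533 0.1753 0.126 ]
g 0.05 52 [0.5373 0.1703 0.0673] [0.5289 0.1645 0.053 ] [0.5465 0.1716 0.0853]
g 0.033 404 [0.5401 0.1691 0.0348] [0.5159 0.1437 0.033 ] [0.5629 0.185  0.039 ]
```

Wrist views: the stem is at pixel (275,182) and the gauge cap at (274,184). Now I'll fit the grip yaw and the cup centre.

Run:
```python
from h import *
import pickle
c=pickle.load(open("wg0.pkl","rb"));P=cloud(c)
im=c["image"].astype(int)
m=(P[...,2]>.121)&(P[...,2]<.134)&(np.hypot(P[...,0]-.54,P[...,1]-.16)<.022)
q=P[m]; print(len(q),cv2.minAreaRect((q[:,:2]*1000).astype(np.float32)))
blue=m&(im[...,0]>im[...,2]+40);q=P[blue];print(len(q),cv2.minAreaRect((q[:,:2]*1000).astype(np.float32)),np.percentile(q[:,2],[5,50,95]))
red=(im[...,2]>im[...,0]+60)&(np.hypot(P[...,0]-.54,P[...,1]-.16)<.015)&(P[...,2]>.127);print("knob",P[red].mean(0),red.sum())
q=P[(abs(P[...,2]-.036)<.0025)&(np.hypot(P[...,0]-.54,P[...,1]-.16)<.03)]
(cx,cy),r=cv2.minEnclosingCircle((q[:,:2]*1000).astype(np.float32));print("rim",cx,cy,r,len(q))
q=P[(abs(P[...,2]-.008)<.003)&(abs(P[...,0]-.54)<.07)&(abs(P[...,1]-.16)<.07)&(im[...,2]>im[...,0]+25)]
print("base",cv2.minAreaRect((q[:,:2]*1000).astype(np.float32)))
x,y=274,184;w=28
cv2.imwrite("pics/crop2.png",cv2.resize(c["image"][y-40:y+20,x-45:x+45],(780,520),interpolation=cv2.INTER_CUBIC))
```

```text
549 ((538.9750366210938, 160.92774963378906), (23.983488082885742, 24.2308349609375), 14.468559265136719)
289 ((539.2952270507812, 161.1774139404297), (23.239486694335938, 23.940685272216797), 14.586967468261719) [0.12404052 0.12864475 0.12988118]
knob [0.53942596 0.16081443 0.13586038] 43
rim 539.7437744140625 161.80247497558594 24.036832809448242 366
base ((539.8029174804688, 161.3843994140625), (99.58430480957031, 69.5955581665039), 5.427205562591553)
```

View pics/crop2.png

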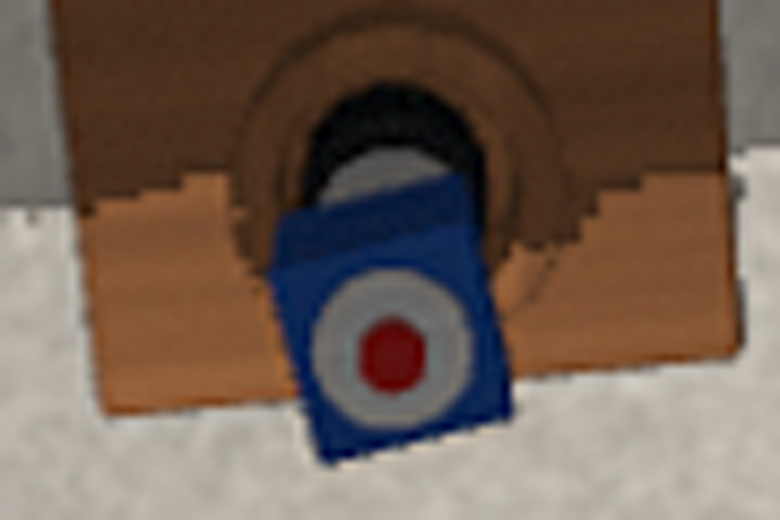

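Gauge centre is (0.5392,0.1609) with a yaw of 14.5°. The fitted 24x24 mm square matches the given grip size. The holder centre is (0.5398,0.1614). Grasping now.

Run:
```python
from h import *
import pickle
from scipy.spatial.transform import Rotation as R
Q=(R.from_euler('z',14.5,degrees=True)*R.from_quat([1,0,0,0])).as_quat()
move_ptp([.5392,.1609,.20],Q)
servo_line([.5392,.1609,.093],rate=.12)
print(current_position(),current_force())
move_gripper(.015)
print(current_finger_gap(),current_position(),current_force())
servo_line([.5392,.1609,.30],rate=.12)
print(current_position(),current_force(),current_finger_gap(),current_clock())
for n in ("wrist","scene"):
    c=capture(n);cv2.imwrite(f"pics/{n}1.png",c["image"]);pickle.dump(c,open(n+"1.pkl","wb"))
```

```text
[0.54002419 0.16104674 0.09385334] [ 0.02826658  0.46842733 -0.4618196 ]
0.02357495241810483 [0.53917805 0.16087989 0.09293919] [-0.43826378  0.37605655  0.36314784]
[0.53875342 0.16082053 0.29921077] [ 0.27575213 -0.73220884 -1.95323743] 0.02400154103580672 8.875
```

View pics/wrist1.png

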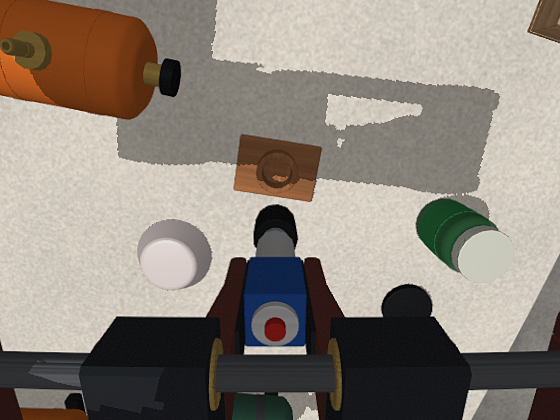

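View pics/scene1.png

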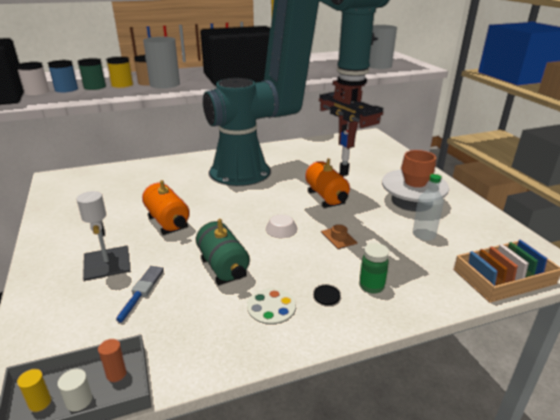

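The gauge is gripped (jaws at 24 mm) and hangs upright; in the wrist view its chuck is at (276,225). I'll check the in-hand offset and tilt from the wrist depth, and the now-empty cup's centre.

Run:
```python
from h import *
import pickle
c=pickle.load(open("wrist1.pkl","rb"));P=cloud(c);im=c["image"].astype(int)
a=np.deg2rad(14.5);T=np.array([.53875,.1608,.2992])
D=P-T;L=np.stack([D[...,0]*np.cos(a)+D[...,1]*np.sin(a),-D[...,0]*np.sin(a)+D[...,1]*np.cos(a),D[...,2]],-1)
m=(np.hypot(L[...,0],L[...,1])<.03)
# gauge z in tool: grip centre at +.019, lip at -.085, chuck -.085..-.051, barrel -.039..+.001, cap top .04
for lo,hi,r in ((-.08,-.053,14),(-.036,-.002,11),(.006,.034,12)):
    q=L[m&(L[...,2]>lo)&(L[...,2]<hi)&(abs(L[...,0])<.014)];
    print(lo,len(q),"x",np.percentile(q[:,0],[1,50,99]).round(4),"ymax",np.percentile(q[abs(q[:,0])<.004][:,1],[20,50,80,95]).round(4))
q=L[m&(im[...,2]>im[...,0]+60)&(L[...,2]>.036)&(abs(L[...,0])<.008)];print("knob",q.mean(0),q.max(0),len(q))
q=L[m&(L[...,2]<-.05)&(L[...,2]>-.11)];print("zmin",np.percentile(q[:,2],[0,1,5]))
q=P[(abs(P[...,2]-.036)<.0025)&(np.hypot(P[...,0]-.54,P[...,1]-.161)<.03)]
(cx,cy),r=cv2.minEnclosingCircle((q[:,:2]*1000).astype(np.float32));print("rim",cx,cy,r,len(q),q.min(0),q.max(0))
q=P[(abs(P[...,2]-.008)<.003)&(np.hypot(P[...,0]-.54,P[...,1]-.161)<.016)];print("floor",q.mean(0),len(q))
```

```text
-0.08 572 x [-0.0139 -0.0004  0.013 ] ymax [0.0129 0.0132 0.0134 0.0137]
-0.036 791 x [-0.0106 -0.0004  0.0095] ymax [0.0097 0.0101 0.0104 0.0108]
0.006 2024 x [-0.0138  0.      0.0137] ymax [0.0114 0.0116 0.0119 0.0121]
knob [-0.00045118  0.0005301   0.04249667] [0.00332652 0.00396313 0.04442062] 394
zmin [-0.08485176 -0.08349114 -0.08023209]
rim 539.7512817382812 161.54310607910156 24.17835235595703 570 [0.51583384 0.13773794 0.03351436] [0.56332811 0.18551017 0.03668983]
floor [0.54011113 0.16021792 0.00680536] 486
```

The in-hand offset is under 0.5 mm and the gauge is upright. I'll carry it over the valve and stop just above the stem to check alignment.

Run:
```python
from h import *
import pickle
V=[.5667,-.2012]
servo_line(V+[.30],rate=.2)
servo_line(V+[.252],rate=.1)
sleep(.3)
T=current_position();print(T,current_force(),current_clock())
C={}
for n in ("wrist","scene","top"):
    c=C[n]=capture(n);cv2.imwrite(f"pics/{n}2.png",c["image"]);pickle.dump(c,open(n+"2.pkl","wb"))
c=C["wrist"];P=cloud(c)
a=np.deg2rad(14.5)
D=P-T;L=np.stack([D[...,0]*np.cos(a)+D[...,1]*np.sin(a),-D[...,0]*np.sin(a)+D[...,1]*np.cos(a),D[...,2]],-1)
m=np.hypot(L[...,0],L[...,1])<.025
for nm,lo,hi in (("chuck",-.08,-.053),("stem",.126-T[2],.155-T[2]),("boss",.119-T[2],.124-T[2])):
    q=L[m&(L[...,2]>lo)&(L[...,2]<hi)];
    if len(q): print(nm,len(q),"x",np.percentile(q[:,0],[1,50,99]).round(4),"y",np.percentile(q[:,1],[50,80,95,99]).round(4))
crops=[]
for n,(x,y) in (("wrist",(276,200)),("scene",(218,220)),("top",(372,180))):
    crops.append(cv2.resize(C[n]["image"][y-45:y+45,x-30:x+30],(260,390),interpolation=cv2.INTER_CUBIC))
cv2.imwrite("pics/crop3.png",np.hstack(crops))
```

```text
[ 0.56701363 -0.20136929  0.25262197] [ 0.65581045 -0.59181184 -1.44971983] 11.875
chuck 571 x [-0.0139 -0.0009  0.0129] y [0.0113 0.013  0.0134 0.0136]
stem 74 x [-0.0068 -0.001   0.0048] y [0.0055 0.0061 0.0063 0.0064]
boss 602 x [-0.0158 -0.001   0.0137] y [0.0062 0.0107 0.0139 0.0153]
```

View pics/crop3.png

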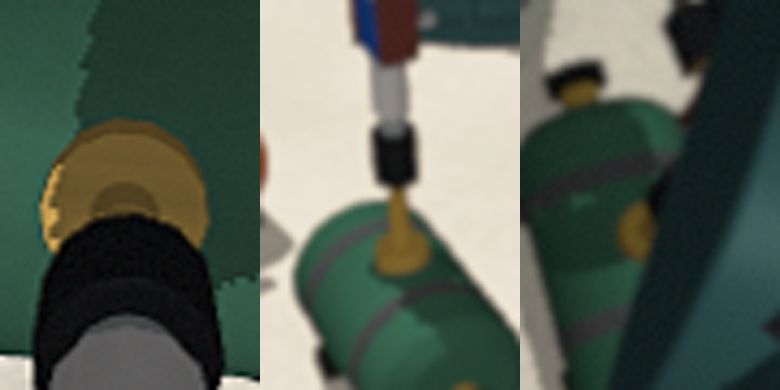

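In the wrist crop the chuck sits over the stem, within 0.5 mm of its axis, and the scene view agrees. I'll descend slowly with a contact stop.

Run:
```python
from h import *
V=[.5663,-.2012]
servo_line(V+[.252],rate=.02); sleep(.2)
f0=current_force();print(f0)
r=servo_line(V+[.225],rate=.03,contact_N=5)
print(r,current_position(),current_force()-f0)
if not r:
    r=servo_line(V+[.208],rate=.012,contact_N=3.5)
    print(r,current_position(),current_force()-f0,current_torque(),current_finger_gap(),current_clock())
```

```text
[ 1.44346145  0.89421969 -0.99488786]
False [ 0.56630632 -0.2011995   0.2249772 ] [-0.92174854 -0.69635747 -0.39572347]
True [ 0.56640491 -0.20123651  0.21858421] [-1.30666772 -0.61448163  5.17159992] [-0.05956609 -0.13073135 -0.0437415 ] 0.02362575304615876 14.2333
```

Contact came at TCP z=0.2186, where seating was expected (0.219). Now I'll press in small steps while watching the force.

Run:
```python
from h import *
V=[.5663,-.2012]
z=.2182
p=current_position()
for i in range(14):
    z-=.0005
    servo_line(V+[z],rate=.008); 
    fz=current_force()[2]+1.1
    print(round(z,4),current_position()[2].round(5),round(fz,2),current_finger_gap().round(4))
    if fz>11.5: break
for i in range(5):
    sleep(.3);print(current_force().round(2),current_position().round(4))
c=capture("wrist");cv2.imwrite("pics/w4.png",c["image"]);c=capture("scene");cv2.imwrite("pics/s4.png",cv2.resize(c["image"][140:290,140:300],(640,600)))
print(current_clock())
```

```text
Traceback (most recent call last):
AttributeError: 'float' object has no attribute 'round'
```

Run:
```python
from h import *
V=[.5663,-.2012]
z=.2177
for i in range(14):
    servo_line(V+[z],rate=.008)
    fz=current_force()[2]+1.1
    print(round(z,4),np.round(current_position()[2],5),round(float(fz),2),np.round(current_finger_gap(),4))
    if fz>11.5: break
    z-=.0005
for i in range(5):
    sleep(.3);print(np.round(current_force(),2),np.round(current_position(),4))
c=capture("wrist");cv2.imwrite("pics/w4.png",c["image"]);c=capture("scene");cv2.imwrite("pics/s4.png",cv2.resize(c["image"][140:290,140:300],(640,600)))
print(current_clock())
```

```text
0.2177 0.21787 5.34 0.024
0.2172 0.2174 6.44 0.0241
0.2167 0.21694 7.88 0.024
0.2162 0.21655 7.81 0.0237
0.2157 0.21617 7.52 0.0237
0.2152 0.21576 9.23 0.0237
0.2147 0.21536 9.45 0.024
0.2142 0.21497 10.63 0.0242
0.2137 0.21451 9.76 0.0239
0.2132 0.21416 11.38 0.0241
0.2127 0.2137 11.53 0.0238
[-1.7   1.2  10.25] [ 0.5665 -0.2013  0.2137]
[-1.56  1.2  10.09] [ 0.5665 -0.2014  0.2137]
[-2.25  0.77 11.03] [ 0.5665 -0.2013  0.2138]
[-1.53  0.83 10.76] [ 0.5665 -0.2013  0.2138]
[-1.35  0.75 10.71] [ 0.5666 -0.2014  0.2138]
18.8333
```

View pics/w4.png

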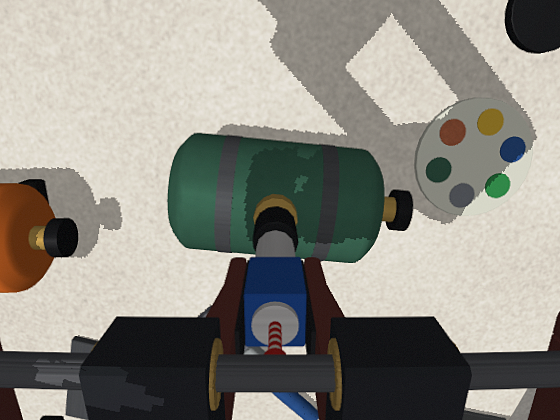

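View pics/s4.png

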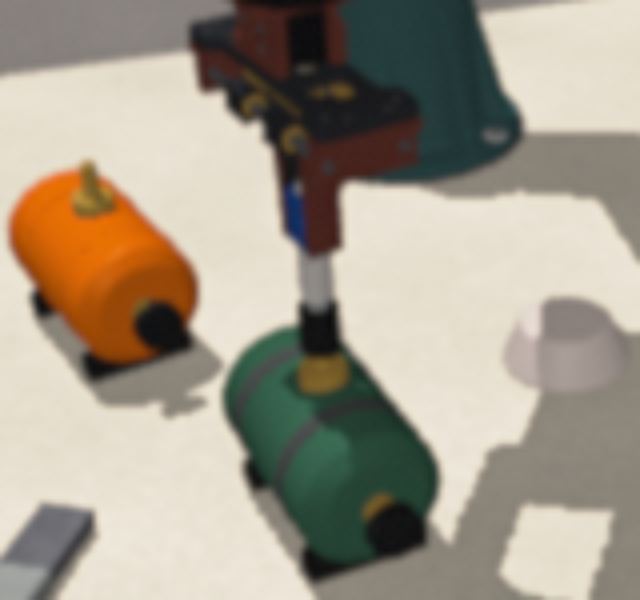

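Wrist view: the red-striped rod is out at (275,340). The force is steady at about 12 N with the chuck in about 4 mm, held for more than 1 s. Lifting off now and checking the grip.

Run:
```python
from h import *
V=[.5663,-.2012]
servo_line(V+[.30],rate=.08)
print(current_force(),current_finger_gap())
servo_line([.5401,.1617,.30],rate=.2)
servo_line([.5401,.1617,.145],rate=.12)
sleep(.3)
T=current_position();print(T,current_force(),current_clock())
c=capture("wrist");P=cloud(c);im=c["image"].astype(int);cv2.imwrite("pics/w5.png",c["image"])
a=np.deg2rad(14.5)
D=P-T;L=np.stack([D[...,0]*np.cos(a)+D[...,1]*np.sin(a),-D[...,0]*np.sin(a)+D[...,1]*np.cos(a),D[...,2]],-1)
m=(np.hypot(L[...,0],L[...,1])<.025)
for nm,lo,hi in (("chuck",-.08,-.053),("barrel",-.036,-.002),("grip",.006,.034)):
    q=L[m&(L[...,2]>lo)&(L[...,2]<hi)&(abs(L[...,0])<.014)]
    print(nm,len(q),np.percentile(q[:,0],[1,99]).round(4),np.percentile(q[abs(q[:,0])<.004][:,1],[50,80,95]).round(4))
q=P[(abs(P[...,2]-.036)<.0025)&(np.hypot(P[...,0]-.54,P[...,1]-.161)<.03)]
(cx,cy),r=cv2.minEnclosingCircle((q[:,:2]*1000).astype(np.float32));print("rim",cx,cy,r,len(q))
```

```text
[ 0.37813805 -0.22812422 -2.12621373] 0.0241468233283329
[0.54031115 0.16175559 0.14536317] [-0.83804807  0.09054908 -0.79679558] 23.7833
chuck 566 [-0.0139  0.0128] [0.0132 0.0135 0.0137]
barrel 790 [-0.0106  0.0095] [0.0101 0.0104 0.0107]
grip 2019 [-0.0137  0.0137] [0.0116 0.0118 0.012 ]
rim 539.5802612304688 161.70350646972656 24.195650100708008 969
```

View pics/w5.png

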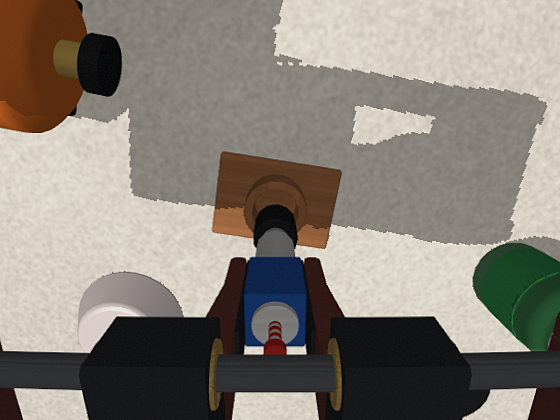

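The rod is still out at (275,340), the in-hand pose is unchanged, and the chuck (276,225) is lined up over the cup. Lowering it in.

Run:
```python
from h import *
X=[.5400,.1617]
r=servo_line(X+[.104],rate=.05,contact_N=6)
print(r,current_position(),current_force())
if not r:
    r=servo_line(X+[.0915],rate=.012,contact_N=3)
    print(r,current_position(),current_force(),current_clock())
```

```text
False [0.54028369 0.16177556 0.10423965] [ 0.14021007 -0.66115586 -0.80128063]
True [0.53987433 0.16167447 0.09248073] [0.30042995 1.03455996 3.82812521] 25.675
```

Run:
```python
from h import *
import pickle
X=[.5400,.1617]
move_gripper(.06);sleep(.3)
print(current_finger_gap(),current_force())
servo_line(X+[.33],rate=.15)
sleep(.5)
C={}
for n in ("wrist","scene"):
    C[n]=capture(n)
c=C["wrist"];P=cloud(c);im=c["image"].astype(int)
m=(np.hypot(P[...,0]-.54,P[...,1]-.161)<.025)
q=P[m&(P[...,2]>.121)&(P[...,2]<.134)];print("cap",len(q),cv2.minAreaRect((q[:,:2]*1000).astype(np.float32)),np.percentile(q[:,2],[50,95]))
q=P[m&(P[...,2]>.1)&(P[...,2]<.2)];print("knob top",np.percentile(q[:,2],[95,98,99.5,100]))
q=P[m&(P[...,2]>.139)];print(len(q),q.mean(0) if len(q) else 0)
print(current_clock(),current_position())
cv2.imwrite("pics/end.png",np.hstack([cv2.resize(C["wrist"]["image"][130:230,220:340],(400,400)),cv2.resize(C["scene"]["image"][165:265,290:390],(400,400),interpolation=cv2.INTER_CUBIC)]))
cv2.imwrite("pics/ends.png",C["scene"]["image"])
```

```text
0.05985383213307927 [ 0.16612838  0.69986267 -0.10879902]
cap 537 ((539.17041015625, 161.29190063476562), (23.951648712158203, 24.718894958496094), 14.641016006469727) [0.12918    0.13269872]
knob top [0.14855844 0.14934785 0.14987452 0.15050124]
690 [0.53464667 0.18150244 0.40062839]
29.05 [0.54001359 0.16170185 0.32999408]
```

View pics/end.png

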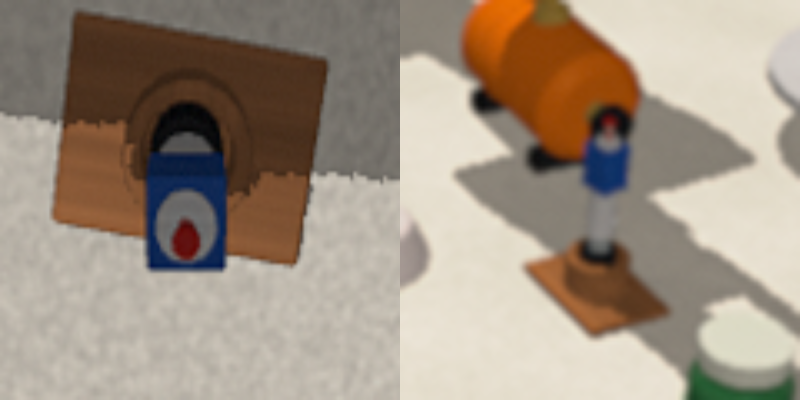

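View pics/ends.png

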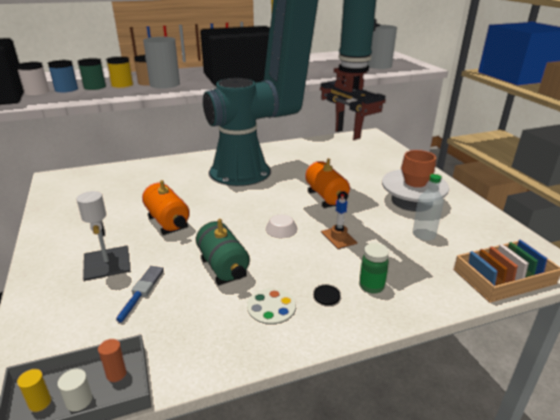

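The gauge stands upright in its cup. The knob top is at 0.149–0.150 m, against 0.137 with the rod in, so the rod is about 12 mm out. Nothing else has moved. Handing in.

```bash
python3 -c "
from bench import *
close_job()"
```

```text
the job is handed in; nothing more can be done
```

The green tank has been checked and the job is handed in. The gauge is back upright in its holder with the rod about 12 mm out, ready to read.

- **Pressing:** I lowered the gauge slowly over the brass stem, within about 0.5 mm of its axis. It touched at the expected height, and I pressed in 0.5 mm steps to a steady 12 N or so. By height and spring force, that is about 4 mm of chuck travel, roughly half way. I held it there for more than a second, and the rod came out in the picture.
- **Putting back:** I set it down in the cup with a light touch of about 4–5 N, released it and moved the arm clear.
- **Last checks:** The cap sits about 0.5 mm from the measured cup centre. Its height (0.129–0.130 m) fits the lip standing on the cup floor with the chuck sprung back out. The other things look unmoved in the final picture, though I did not measure their positions.
- **Time:** It took about 29 s of the 54 s allowed. No check failed or disagreed. One script stopped on a printing error during the press; the arm simply held its position until I carried on.

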